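# Find the case that holds the lens

### The job

One of the three identical closed cases holds the heavy spare microscope lens and the other two are empty: tell them apart by their weight. Stand the case with the lens in the middle of the black disc on the white stand and stand both empty cases in the yellow tray, keeping them upright and setting each down gently rather than letting it drop, and leave the other things on the bench alone.

Things in the scene. Friction and masses are not known exactly. Their poses are not given: they have to be found in the camera images.
- case_1: one of three look-alike closed lens cases, upright: square box 56 x 56 mm, 100 mm tall, grey body with a blue lid (top 18 mm) and a small white square on it, lid fixed shut. Its origin is the centre of its underside, z up, x and y square to its sides. An empty case weighs 0.11 to 0.18 kg, the one with the lens 0.45 to 0.70 kg; nothing outside tells which it is, and it is drawn anew each time.
- case_2: one of three look-alike closed lens cases, upright: square box 56 x 56 mm, 100 mm tall, grey body with a blue lid (top 18 mm) and a small white square on it, lid fixed shut. Its origin is the centre of its underside, z up, x and y square to its sides. An empty case weighs 0.11 to 0.18 kg, the one with the lens 0.45 to 0.70 kg; nothing outside tells which it is, and it is drawn anew each time.
- case_3: one of three look-alike closed lens cases, upright: square box 56 x 56 mm, 100 mm tall, grey body with a blue lid (top 18 mm) and a small white square on it, lid fixed shut. Its origin is the centre of its underside, z up, x and y square to its sides. An empty case weighs 0.11 to 0.18 kg, the one with the lens 0.45 to 0.70 kg; nothing outside tells which it is, and it is drawn anew each time.
- stand: fixed white inspection stand: square plate 150 x 150 mm on four short legs, flat top 40 mm above the bench, black disc 100 mm across marked flush in the middle of its top. Origin on the bench under the centre of the disc; x and y square to its sides. It may be on the left or the right of the cases.
- tray: fixed yellow open tray, outside 230 mm (its x) by 130 mm (its y), 30 mm high, walls and floor 5 mm thick; both empty cases fit side by side along its x. Origin on the bench under its centre. It may be on the left or the right of the cases.
- bottle: bystander: loose amber bottle, 66 mm across, 130 mm tall; origin at the centre of its underside
- dishes: bystander: loose stack of three culture dishes, 90 mm across, 44 mm tall; origin at the centre of its underside

How it is judged:
By the outcome, as a careful person would: the job done as asked, in the order asked, and still so for the second after the job is handed in, with the robot touching nothing.
It also fails if it takes over 67 s, if anything falls off the work surface, if the arm or the gripper's body presses on something with over 40 N, if the wrist force passes 120 N, or if a joint passes its speed limit or range.

### The arm

A 6-joint arm with a two-finger parallel gripper is mounted at the origin on the work surface. World frame = base frame: x ahead of the robot, y to its left, z up, the work surface at z = 0. Lengths are in mm, angles in rad, forces in N, time in s.
With the tool pointing down it reaches from about 250 to 775 mm from the base axis. Payload 8.9 kg.
Tool frame: the origin (TCP) lies between the finger pads; the fingertips stand 25 mm ahead of it and the grasp point (between the pads) lies 6 mm ahead of it; z points along the fingers, y is the line along which they close (so a half turn about z gives the same grasp; the last joint's range is limited). The gripper opens to 85 mm and grips with 20 to 120 N. Pads are 22 mm wide; open, the fingers measure 114 mm over their backs; the gripper's body (76 mm by 85 mm) begins 54 mm behind the grasp point. The pads swing forward as they close: fully open they stand 13 mm farther back than shut.
Start: joints at [1.082, 0.291, -0.153, 1.127, 0, 1.431], TCP at [179.917, 493.208, 256.305] pointing down, gripper open.
Joint ranges: [-2.52, 2.52], [-0.91, 1.74], [-1.3, 1.37], [-1.96, 2.02], [-1.52, 1.47], [-3.14, 3.14]. Speed limits (rad/s): [2.22, 2.22, 2.79, 3.14, 3.14, 3.14].

### API

Orientations are given as a unit quaternion [x, y, z, w].
In Python, from rig import robot gives the robot as it stands. The module is installed in compiled form; this text tells all that it offers.
- The arm moves only by the tool carry_out, never from a script. Its argument "deltas" is one flat list of numbers, 7 for each row, row after row: the shift along the world's x, y, z in units of 25 mm (1.0 is 25 mm), then the turn, a rotation vector about the world's x, y, z in rad, then the opening in per cent of the stroke, from 0 (shut) to 100 (fully open). A call has 1 to 12 rows; each row is the pose to reach, as a shift and turn from the pose commanded when the call began; what a row does not reach only later rows make up. A row lasts 1/12 s, in which the tool goes at most 41.7 mm and 7.16 degrees, less where a joint would pass 70% of its speed; a pose out of reach is approached as far as the arm can. A call with a gripper value outside its range is refused whole. The fingers move at their own pace and stop on an object; the grip force is fixed at half the most. Time passes only in rows, so rows that repeat a pose let the fingers close. It gives the time, the measured TCP pose, the force, the opening and the grip force at its end, in the units of the state.
- robot.sense(): the state, without advancing time (a new reading comes with each control period).
- robot.read_camera(name): name is "scene" or "top"; returns a dict with "pixels" (400x640x3 uint8, red, green, blue), "mtx" (3x3 intrinsics, pixels), "k1" (the pictures are not rectified: a ray, as slopes to the right and down, at radius r is drawn at 1 + k1 r^2 times it, then the intrinsics apply), "R" (3x3) and "t" (3): a world point X has camera coordinates R X + t. Camera axes: x right, y down, z forward; pixel columns grow to the right and rows downward; lengths in mm; the calibration is good to about 2 mm. A picture is of the moment at which its call begins. There is no depth.
- robot.finish_job(): hands the job in; it is judged then, once.
The state is a dict: "t": time; "joint_pos": joint angles; "joint_vel": joint speeds; "effort": joint torques, N m; "ee_pos": TCP position; "ee_rot": TCP orientation; "force": force on the tool from outside, world axes, zero at the start; "wrist_torque": the same for the moment, N m; "grip_width": finger opening in mm; "gripper_force": force on a finger pad.
Only numpy, scipy, OpenCV 4.12 (cv2) and the standard library are available. Lean on these libraries where they do the work, as an engineer would, in place of code of your own. Each camera call takes 0.05 s, during which the arm holds its last target. There are 200 camera calls.

## Working session

There is one attempt and no reset: what is moved stays moved. The work goes in short steps, Python scripts to look and compute and a tool call to move; the robot and the scene stay as the last step left them, time stands still between calls to the robot, and variables do not carry over. Pictures are saved under pics/ and viewed, at most 10 in all, crops included, and the job is handed in when it is done.

Besides the shell and the picture viewer there is one more tool, called after ">>>" as name(argument=value, ...) on one line, values as JSON. carry_out: Moves the arm, as the interface text tells. Its arguments: {"type":"object","properties":{"deltas":{"type":"array","items":{"type":"number"}}},"required":["deltas"]}

```bash
mkdir -p pics; cat > h.py <<'E'
import numpy as np, cv2
from rig import robot
def ray(c,u,v):
    K=c['mtx']; p=np.array([(u-K[0][2])/K[0][0],(v-K[1][2])/K[1][1]]); q=p.copy()
    for _ in range(20): q=p/(1+c['k1']*(q@q))
    R=np.array(c['R']);t=np.array(c['t']); return -R.T@t, R.T@np.array([q[0],q[1],1])
def onz(c,u,v,z):
    o,d=ray(c,u,v); return (o+d*(z-o[2])/d[2])[:2]
E
python3 - <<'E'
from h import *
for n in('top','scene'):
    c=robot.read_camera(n); cv2.imwrite(f'pics/{n}0.png',np.array(c['pixels'])[:,:,::-1]); print(n,-np.array(c['R']).T@np.array(c['t']))
    np.save(n+'0.npy',c,allow_pickle=True)
s=robot.sense(); print(s)
E
```

```text
top [ 4.14440411e+02 -5.11754868e-01  1.00883436e+03]
scene [983.05807467 630.29413717 551.63189323]
{'t': 0.1, 'joint_pos': array([ 1.08170954e+00,  2.91244222e-01, -1.54023890e-01,  1.12667399e+00,
       -2.21258761e-05,  1.43147279e+00]), 'joint_vel': array([ 3.45959047e-05, -2.02554064e-04,  1.26184861e-03, -3.56650484e-04,
        9.93914368e-04,  1.67882623e-03]), 'effort': array([ 2.09925049e-03, -5.37977672e+01,  3.31919575e+01,  9.22301318e-03,
       -1.04872227e-04,  4.25600632e-06]), 'ee_pos': array([179.75689715, 492.90371799, 255.78922912]), 'ee_rot': array([ 1.73991535e-01,  9.84746981e-01, -5.48258059e-04, -1.66535227e-04]), 'force': array([-0.11138425,  0.75619005, -0.21845958]), 'wrist_torque': array([ 0.01809158,  0.01253606, -0.00618293]), 'gripper_force': 0.0, 'grip_width': 85.33910845971533}
```

View pics/top0.png

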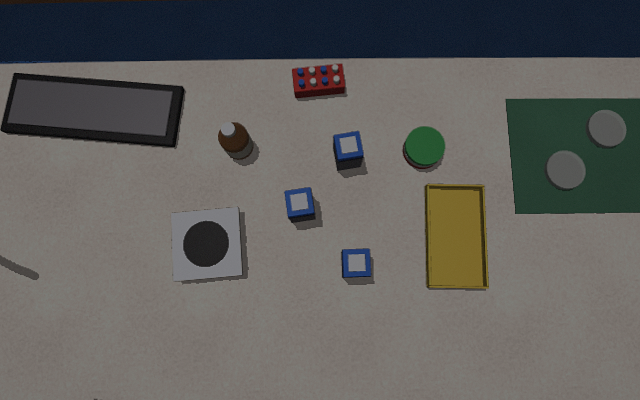

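View pics/scene0.png

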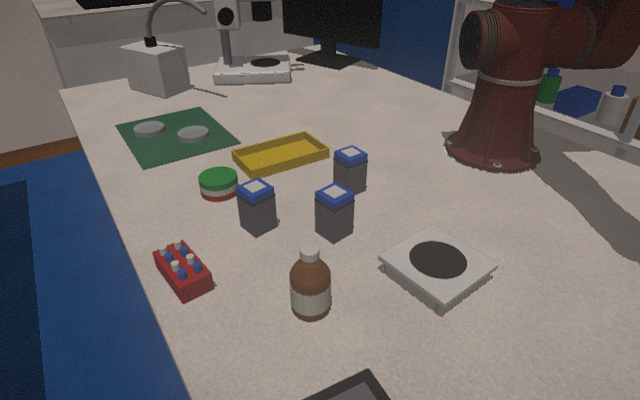

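The top view shows the three lids at about (348,147), (300,203) and (357,263), the disc at (206,243), the tray at (457,236), the bottle at (235,140) and the dishes at (425,147). The scene view agrees with this.

```bash
cat > meas.py <<'E'
from h import *
def rect(c,mask,z,amin=150):
    out=[]
    for k in cv2.findContours(mask,cv2.RETR_EXTERNAL,cv2.CHAIN_APPROX_NONE)[0]:
        if cv2.contourArea(k)<amin: continue
        P=np.array([onz(c,*p[0],z) for p in k],np.float32)
        r=cv2.minAreaRect(P); m=cv2.moments(k)
        out.append((np.round(r[0],1),np.round(r[1],1),round(r[2],1),(int(m['m10']/m['m00']),int(m['m01']/m['m00']))))
    return out
def allm(c):
    px=np.array(c['pixels']); h=cv2.cvtColor(px,cv2.COLOR_RGB2HSV); H,S,V=cv2.split(h)
    b=((H>105)&(H<125)&(S>140)&(V>90)).astype(np.uint8)*255; b[:70]=0
    f=cv2.morphologyEx(b,cv2.MORPH_CLOSE,np.ones((3,3)))
    print('lid',*rect(c,f,100),sep='\n ')
    d=((V<70)&(S<90)).astype(np.uint8)*255
    print('dark',*rect(c,d,40,800),sep='\n ')
    y=((H>18)&(H<32)&(S>150)).astype(np.uint8)*255
    print('yel',*rect(c,cv2.morphologyEx(y,cv2.MORPH_CLOSE,np.ones((5,5))),30,800),sep='\n ')
    w=((V>145)&(S<40)).astype(np.uint8)*255
    print('white100',*rect(c,w,100,120),sep='\n ')
    g=((H>45)&(H<75)&(S>150)).astype(np.uint8)*255
    print('green44',*rect(c,g,44,300),sep='\n ')
    a=((H>3)&(H<18)&(S>110)&(V<160)).astype(np.uint8)*255
    print('bottle100',*rect(c,a,100,200),sep='\n ')
E
python3 - <<'E'
from meas import *
c=np.load('top0.npy',allow_pickle=True).item(); allm(c)
print(cv2.cvtColor(np.array(c['pixels']),cv2.COLOR_RGB2HSV)[[137,147,243,220,236],[340,348,206,206,457]])
E
```

```text
lid
 (array([447.3, -56.9]), array([53.8, 53.6]), 1.7, (356, 262))
 (array([573.4,  59.4]), array([53.3, 54.1]), 7.8, (298, 201))
 (array([694.7, -44.9]), array([53.2, 53.5]), 9.5, (348, 144))
dark
 (array([493.5, 266.5]), array([98.7, 97.8]), 89.6, (205, 243))
 (array([806.3, 543.6]), array([417.4, 151.4]), 84.0, (93, 109))
yel
 (array([ 507.6, -281.6]), array([133.7, 227.8]), 88.2, (455, 236))
white100
green44
bottle100
 (array([711.5, 198.8]), array([61.5, 60.4]), 30.8, (234, 139))
[[109 188 107]
 [105   4 126]
 [  0   0  38]
 [120   7 111]
 [ 23 167 124]]
```

>>> carry_out(deltas=[15.74,-17.36,-2,0,0,0.485,100,15.74,-17.36,-2,0,0,0.485,100,15.74,-17.36,-2,0,0,0.485,100,15.74,-17.36,-2,0,0,0.485,100,15.74,-17.36,-2,0,0,0.485,100,15.74,-17.36,-2,0,0,0.485,100,15.74,-17.36,-2,0,0,0.485,100,15.74,-17.36,-2,0,0,0.485,100,15.74,-17.36,-2,0,0,0.485,100,15.74,-17.36,-2,0,0,0.485,100,15.74,-17.36,-2,0,0,0.485,100,15.74,-17.36,-2,0,0,0.485,100])

```text
t: 1.1
ee_pos: [502.6, 136.7, 215.1]
ee_rot: [-0.067, 0.998, 0.0, -0.0]
force: [0.6, 1.3, 0.0]
grip_width: 85.4
gripper_force: 0.0
```

>>> carry_out(deltas=[2.35,-2.6,-0.5,0,0,0,100,2.35,-2.6,-0.5,0,0,0,100,2.35,-2.6,-0.5,0,0,0,100,2.35,-2.6,-0.5,0,0,0,100,2.35,-2.6,-0.5,0,0,0,100])

```text
t: 1.52
ee_pos: [559.8, 73.5, 202.4]
ee_rot: [-0.067, 0.998, 0.0, -0.001]
force: [-0.5, 1.0, -0.0]
grip_width: 85.1
gripper_force: 0.0
```

>>> carry_out(deltas=[0.54,-0.56,0,0,0,0,100,0.54,-0.56,-0.5,0,0,0,100,0.54,-0.56,-0.8,0,0,0,100,0.54,-0.56,-0.8,0,0,0,100])

```text
t: 1.85
ee_pos: [572.0, 60.8, 181.6]
ee_rot: [-0.068, 0.998, 0.0, -0.002]
force: [-0.6, 0.2, -0.4]
grip_width: 85.5
gripper_force: 0.0
```

```bash
python3 - <<'E'
from h import *
s=robot.sense();print(s['t'],s['ee_pos'],s['force'],s['joint_vel'])
c=robot.read_camera('scene'); cv2.imwrite('pics/s1.png',np.array(c['pixels'])[:,:,::-1])
E
```

```text
1.85 [572.00644353  60.84632788 181.55064052] [-0.56194016  0.16454479 -0.40066843] [-0.00060358 -0.01474287  0.02531059  0.03133471 -0.00044183 -0.00083199]
```

View pics/s1.png

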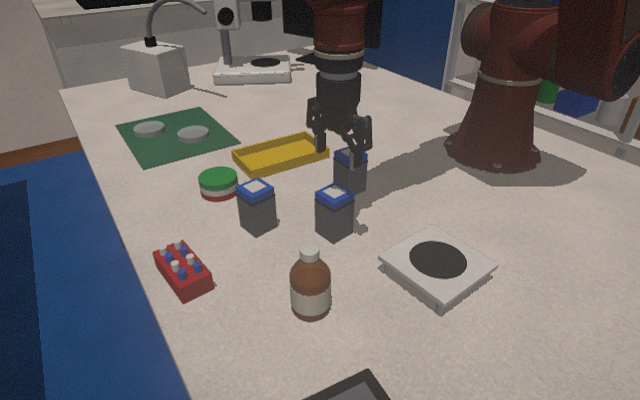

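The open gripper is directly above case 2, with its fingertips near (340,155) and the lid at (334,190).

>>> carry_out(deltas=[0.04,-0.04,-1,0,0,0,100,0.04,-0.04,-2,0,0,0,100,0.04,-0.04,-3,0,0,0,100,0.04,-0.04,-3.7,0,0,0,100,0.04,-0.04,-4,0,0,0,100,0.04,-0.04,-4,0,0,0,100])

```text
t: 2.4
ee_pos: [573.5, 59.3, 81.9]
ee_rot: [-0.068, 0.998, 0.0, -0.001]
force: [-0.2, 0.1, -0.4]
grip_width: 85.7
gripper_force: 0.0
```

>>> carry_out(deltas=[0,0,0,0,0,0,40,0,0,0,0,0,0,40,0,0,0,0,0,0,40,0,0,0,0,0,0,40,0,0,0,0,0,0,40,0,0,0,0,0,0,40,0,0,0,0,0,0,40,0,0,0,0,0,0,40])

```text
t: 3.07
ee_pos: [576.0, 58.9, 84.7]
ee_rot: [-0.068, 0.998, 0.0, 0.001]
force: [-0.6, 2.0, 6.5]
grip_width: 55.7
gripper_force: 62.9
```

>>> carry_out(deltas=[0,0,0.4,0,0,0,40,0,0,0.8,0,0,0,40,0,0,0.8,0,0,0,40,0,0,0.8,0,0,0,40,0,0,0.8,0,0,0,40,0,0,0.8,0,0,0,40])

```text
t: 3.57
ee_pos: [574.7, 58.6, 102.7]
ee_rot: [-0.068, 0.998, 0.0, -0.0]
force: [0.5, 0.1, -1.0]
grip_width: 55.5
gripper_force: 63.5
```

>>> carry_out(deltas=[0,0,-0.3,0,0,0,40,0,0,-0.55,0,0,0,40,0,0,-0.65,0,0,0,40,0,0,-0.71,0,0,0,40,0,0,-0.71,0,0,0,40])

```text
t: 3.98
ee_pos: [574.3, 58.6, 84.8]
ee_rot: [-0.068, 0.998, 0.0, -0.001]
force: [-0.1, -0.0, -0.1]
grip_width: 55.6
gripper_force: 63.4
```

>>> carry_out(deltas=[0,0,0,0,0,0,100,0,0,0,0,0,0,100,0,0,0,0,0,0,100,0,0,0,0,0,0,100,0,0,0,0,0,0,100,0,0,1,0,0,0,100,0,0,2.2,0,0,0,100,0,0,3,0,0,0,100,0,0,3,0,0,0,100])

```text
t: 4.73
ee_pos: [577.4, 58.6, 164.5]
ee_rot: [-0.068, 0.998, -0.0, 0.003]
force: [0.6, -0.0, 1.0]
grip_width: 85.6
gripper_force: 0.0
```

>>> carry_out(deltas=[-5.06,-4.63,0,0,0,-0.107,100,-5.06,-4.63,0,0,0,-0.107,100,-5.06,-4.63,0,0,0,-0.107,100,-5.06,-4.63,0,0,0,-0.107,100,-5.06,-4.63,0,0,0,-0.107,100,-5.06,-4.63,0,0,0,-0.107,100,-5.06,-4.63,0,0,0,-0.107,100,-5.06,-4.63,0,0,0,-0.107,100])

```text
t: 5.4
ee_pos: [449.5, -56.8, 160.3]
ee_rot: [-0.014, 1.0, -0.0, 0.001]
force: [0.4, 0.1, -0.3]
grip_width: 85.4
gripper_force: 0.0
```

>>> carry_out(deltas=[-0.09,0,-0.8,0,0,0,100,-0.09,0,-1.8,0,0,0,100,-0.09,0,-2.8,0,0,0,100,-0.09,0,-3.15,0,0,0,100,-0.09,0,-3.15,0,0,0,100,-0.09,0,-3.15,0,0,0,40,-0.09,0,-3.15,0,0,0,40,-0.09,0,-3.15,0,0,0,40,-0.09,0,-3.15,0,0,0,40,-0.09,0,-3.15,0,0,0,40,-0.09,0,-3.15,0,0,0,40,-0.09,0,-3.15,0,0,0,40])

```text
t: 6.4
ee_pos: [447.3, -57.2, 82.8]
ee_rot: [-0.014, 1.0, -0.0, 0.001]
force: [0.0, 2.7, 7.3]
grip_width: 55.4
gripper_force: 64.0
```

>>> carry_out(deltas=[0,0,0,0,0,0,40,0,0,0.4,0,0,0,40,0,0,0.8,0,0,0,40,0,0,0.8,0,0,0,40,0,0,0.8,0,0,0,40,0,0,0.8,0,0,0,40,0,0,0.8,0,0,0,40])

```text
t: 6.98
ee_pos: [445.8, -57.1, 101.0]
ee_rot: [-0.014, 1.0, 0.0, -0.0]
force: [0.4, 0.6, -4.9]
grip_width: 55.1
gripper_force: 65.4
```

Case 1 weighs about 0.5 kg, so it holds the lens. I'll carry it to the stand.

>>> carry_out(deltas=[0,0.3,1,0,0,0,40,0.1,1,2,0,0,0,40,0.3,2.2,2.4,0,0,0,40,0.6,3.6,2.4,0,0,0,40,0.9,5,2.4,0,0,0,40,1.2,6.4,2.4,0,0,0,40,1.5,7.8,2.4,0,0,0,40,1.7,9.2,2.4,0,0,0,40,1.85,10.6,2.4,0,0,0,40,1.9,11.8,2.4,0,0,0,40,1.9,12.6,2.4,0,0,0,40,1.9,12.94,2.4,0,0,0,40])

```text
t: 7.98
ee_pos: [493.1, 269.1, 160.6]
ee_rot: [-0.015, 1.0, 0.0, -0.0]
force: [0.3, 0.3, -5.0]
grip_width: 55.0
gripper_force: 68.1
```

>>> carry_out(deltas=[0,0,0,0,0,0,40,0,0,-0.2,0,0,0,40,0,0,-0.4,0,0,0,40,0,0,-0.4,0,0,0,40,0,0,-0.4,0,0,0,40])

```text
t: 8.4
ee_pos: [493.4, 265.2, 150.9]
ee_rot: [-0.013, 1.0, -0.0, -0.001]
force: [-0.6, 0.3, -4.6]
grip_width: 55.3
gripper_force: 68.2
```

>>> carry_out(deltas=[0,0.05,-0.3,0,0,0,40,0,0.05,-0.6,0,0,0,40,0,0.05,-0.85,0,0,0,40,0,0.05,-1,0,0,0,40,0,0.05,-1,0,0,0,40])

```text
t: 8.82
ee_pos: [493.0, 267.3, 125.2]
ee_rot: [-0.014, 1.0, -0.0, -0.001]
force: [-0.7, 0.6, -4.5]
grip_width: 55.3
gripper_force: 68.2
```

>>> carry_out(deltas=[0,0,-0.04,0,0,0,40,0,0,-0.08,0,0,0,40,0,0,-0.08,0,0,0,40])

```text
t: 9.07
ee_pos: [493.8, 267.7, 124.5]
ee_rot: [-0.014, 1.0, 0.0, 0.0]
force: [-1.2, -0.7, -5.2]
grip_width: 55.2
gripper_force: 68.2
```

>>> carry_out(deltas=[0,-0.02,-0.04,0,0,0,40,0,-0.02,-0.08,0,0,0,40,0,-0.02,-0.08,0,0,0,40,0,-0.02,-0.08,0,0,0,40])

```text
t: 9.4
ee_pos: [493.9, 267.1, 122.9]
ee_rot: [-0.014, 1.0, 0.0, 0.0]
force: [-1.6, -0.7, 0.6]
grip_width: 55.4
gripper_force: 68.6
```

>>> carry_out(deltas=[0,0,0,0,0,0,100,0,0,0,0,0,0,100,0,0,0,0,0,0,100,0,0,0,0,0,0,100,0,0,0,0,0,0,100,0,0,1,0,0,0,100,0,0,2.2,0,0,0,100,0,0,3.2,0,0,0,100,0,0,3.2,0,0,0,100])

```text
t: 10.15
ee_pos: [496.1, 268.0, 207.4]
ee_rot: [-0.014, 1.0, 0.001, 0.003]
force: [0.4, 0.1, -0.3]
grip_width: 85.8
gripper_force: 0.0
```

```bash
python3 - <<'E'
from meas import *
c=robot.read_camera('top'); cv2.imwrite('pics/t1.png',np.array(c['pixels'])[:,:,::-1]); allm(c); print(robot.sense()['ee_pos'])
c=robot.read_camera('scene'); cv2.imwrite('pics/s2.png',np.array(c['pixels'])[:,:,::-1])
E
```

```text
lid
 (array([571.4,  59. ]), array([53.6, 54.3]), 8.3, (299, 202))
 (array([694.5, -44.8]), array([53.4, 53.9]), 9.9, (348, 144))
dark
 (array([226.5, 455.1]), array([105.7, 116.1]), 0.1, (109, 376))
 (array([512. , 337.5]), array([245.8, 149.4]), 74.7, (182, 237))
 (array([725.1, 552.7]), array([415.3, 314.5]), 84.0, (96, 139))
yel
 (array([ 507.7, -281.5]), array([133.6, 227.8]), 88.3, (455, 236))
white100
green44
bottle100
 (array([711.2, 198.8]), array([61. , 60.1]), 32.8, (234, 139))
 (array([470.8, 578.6]), array([586.9, 196.4]), 6.8, (34, 283))
[495.33501368 267.73694219 205.06291384]
```

View pics/s2.png

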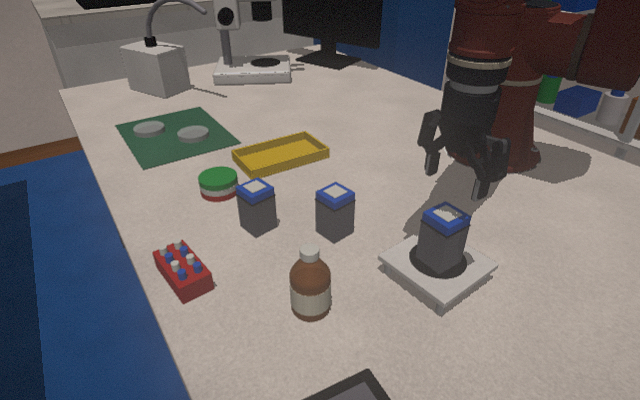

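Case 1 stands upright on the disc, around (440,240). Next I'll move case 2 to the tray.

>>> carry_out(deltas=[0.6,-1.6,0,0,0,0.1,100,1.2,-3.2,0,0,0,0.107,100,3.05,-8.34,-1.8,0,0,0.107,100,3.05,-8.34,-1.8,0,0,0.107,100,3.05,-8.34,-1.8,0,0,0.107,100,3.05,-8.34,-1.8,0,0,0.107,100,3.05,-8.34,-1.8,0,0,0.107,100,3.05,-8.34,-1.8,0,0,0.107,100,3.05,-8.34,-1.8,0,0,0.107,100,3.05,-8.34,-1.8,0,0,0.107,100])

```text
t: 11.08
ee_pos: [569.5, 59.7, 157.4]
ee_rot: [-0.068, 0.998, 0.0, -0.0]
force: [-0.3, 0.5, -0.4]
grip_width: 85.4
gripper_force: 0.0
```

>>> carry_out(deltas=[0.07,-0.03,-0.8,0,0,0,100,0.07,-0.03,-1.8,0,0,0,100,0.07,-0.03,-2.8,0,0,0,100,0.07,-0.03,-3.05,0,0,0,100,0.07,-0.03,-3.05,0,0,0,100,0.07,-0.03,-3.05,0,0,0,40,0.07,-0.03,-3.05,0,0,0,40,0.07,-0.03,-3.05,0,0,0,40,0.07,-0.03,-3.05,0,0,0,40,0.07,-0.03,-3.05,0,0,0,40,0.07,-0.03,-3.05,0,0,0,40,0.07,-0.03,-3.05,0,0,0,40])

```text
t: 12.08
ee_pos: [572.8, 58.2, 83.0]
ee_rot: [-0.068, 0.998, 0.0, 0.001]
force: [-1.5, 2.4, 5.5]
grip_width: 55.3
gripper_force: 62.7
```

>>> carry_out(deltas=[0,0,0,0,0,0,40,0,0,0.4,0,0,0,40,0,0,1.2,0,0,0,40,0,0,2.2,0,0,0,40,0,0,2.6,0,0,0,40,0,0,2.6,0,0,0,40,0,0,2.6,0,0,0,40])

```text
t: 12.67
ee_pos: [572.1, 57.8, 146.7]
ee_rot: [-0.068, 0.998, -0.0, 0.001]
force: [-1.1, -0.0, -2.1]
grip_width: 55.6
gripper_force: 63.4
```

>>> carry_out(deltas=[-0.2,-0.6,0,0,0,-0.02,40,-0.6,-1.8,0,0,0,-0.08,40,-1.1,-3.2,0,0,0,-0.17,40,-1.6,-4.6,0,0,0,-0.17,40,-2.1,-6.1,0,0,0,-0.17,40,-2.6,-7.6,0,0,0,-0.17,40,-3.1,-9.1,0,0,0,-0.17,40,-3.6,-10.5,0,0,0,-0.17,40,-4,-11.8,0,0,0,-0.17,40,-4.4,-12.8,0,0,0,-0.17,40,-4.66,-13.4,0,0,0,-0.17,40,-4.66,-13.63,0,0,0,-0.17,40])

```text
t: 13.67
ee_pos: [453.2, -284.7, 144.8]
ee_rot: [0.019, 1.0, 0.0, -0.001]
force: [0.8, 0.0, -1.9]
grip_width: 55.7
gripper_force: 63.7
```

>>> carry_out(deltas=[0,0,0,0,0,0,40,0,0,-0.4,0,0,0,40,0,0,-0.8,0,0,0,40,0,0,-0.8,0,0,0,40,0,0,-0.8,0,0,0,40])

```text
t: 14.08
ee_pos: [454.8, -281.4, 125.0]
ee_rot: [0.017, 1.0, 0.001, -0.001]
force: [0.5, 0.8, -0.5]
grip_width: 55.5
gripper_force: 63.8
```

>>> carry_out(deltas=[0,-0.08,-0.4,0,0,0,40,0,-0.08,-0.8,0,0,0,40,0,-0.08,-1.15,0,0,0,40,0,-0.08,-1.3,0,0,0,40,0,-0.08,-1.3,0,0,0,40])

```text
t: 14.5
ee_pos: [454.5, -284.3, 92.3]
ee_rot: [0.017, 1.0, 0.001, -0.001]
force: [-0.2, 0.7, -2.2]
grip_width: 55.4
gripper_force: 63.8
```

>>> carry_out(deltas=[0,0,-0.04,0,0,0,40,0,0,-0.08,0,0,0,40,0,0,-0.12,0,0,0,40,0,0,-0.12,0,0,0,40])

```text
t: 14.83
ee_pos: [455.3, -285.0, 90.8]
ee_rot: [0.017, 1.0, -0.0, 0.0]
force: [-1.0, 0.0, -1.6]
grip_width: 55.5
gripper_force: 63.8
```

>>> carry_out(deltas=[0,0,-0.04,0,0,0,40,0,0,-0.08,0,0,0,40,0,0,-0.08,0,0,0,40,0,0,-0.08,0,0,0,40])

```text
t: 15.17
ee_pos: [455.2, -284.9, 88.7]
ee_rot: [0.017, 1.0, 0.0, -0.0]
force: [-1.0, -0.7, -0.9]
grip_width: 55.4
gripper_force: 63.8
```

>>> carry_out(deltas=[0,0,-0.03,0,0,0,40,0,0,-0.06,0,0,0,40,0,0,-0.06,0,0,0,40,0,0,-0.06,0,0,0,40])

```text
t: 15.5
ee_pos: [455.3, -285.0, 88.0]
ee_rot: [0.017, 1.0, -0.0, 0.0]
force: [-2.6, 2.3, 9.0]
grip_width: 55.6
gripper_force: 64.5
```

Contact at 9 N, so I'll release and rise.

>>> carry_out(deltas=[0,0,0,0,0,0,100,0,0,0,0,0,0,100,0,0,0,0,0,0,100,0,0,0,0,0,0,100,0,0,0,0,0,0,100,0,0,1,0,0,0,100,0,0,2.2,0,0,0,100,0,0,3,0,0,0,100,0,0,3,0,0,0,100])

```text
t: 16.25
ee_pos: [457.1, -286.4, 166.1]
ee_rot: [0.017, 1.0, -0.002, 0.002]
force: [1.3, 0.2, 0.2]
grip_width: 85.3
gripper_force: 0.0
```

>>> carry_out(deltas=[9.57,9.61,0,0,0,0.203,100,9.57,9.61,0,0,0,0.203,100,9.57,9.61,0,0,0,0.203,100,9.57,9.61,0,0,0,0.203,100,9.57,9.61,0,0,0,0.203,100,9.57,9.61,0,0,0,0.203,100,9.57,9.61,0,0,0,0.203,100,9.57,9.61,0,0,0,0.203,100,9.57,9.61,0,0,0,0.203,100,9.57,9.61,0,0,0,0.203,100,9.57,9.61,0,0,0,0.203,100,9.57,9.61,0,0,0,0.203,100])

```text
t: 17.25
ee_pos: [693.5, -45.7, 161.8]
ee_rot: [-0.084, 0.997, -0.0, -0.001]
force: [-1.0, -0.3, -0.2]
grip_width: 85.8
gripper_force: 0.0
```

>>> carry_out(deltas=[0.03,0.03,-0.8,0,0,0,100,0.03,0.03,-1.8,0,0,0,100,0.03,0.03,-2.8,0,0,0,100,0.03,0.03,-3.2,0,0,0,100,0.03,0.03,-3.2,0,0,0,100,0.03,0.03,-3.2,0,0,0,40,0.03,0.03,-3.2,0,0,0,40,0.03,0.03,-3.2,0,0,0,40,0.03,0.03,-3.2,0,0,0,40,0.03,0.03,-3.2,0,0,0,40,0.03,0.03,-3.2,0,0,0,40,0.03,0.03,-3.2,0,0,0,40])

```text
t: 18.25
ee_pos: [696.5, -44.4, 84.4]
ee_rot: [-0.084, 0.996, -0.001, 0.002]
force: [0.1, -0.8, 6.3]
grip_width: 55.4
gripper_force: 64.4
```

>>> carry_out(deltas=[0,0,0,0,0,0,40,0,0,0.4,0,0,0,40,0,0,1.2,0,0,0,40,0,0,2.2,0,0,0,40,0,0,3,0,0,0,40,0,0,3.2,0,0,0,40,0,0,3.2,0,0,0,40])

```text
t: 18.83
ee_pos: [696.3, -44.0, 164.5]
ee_rot: [-0.084, 0.996, -0.0, 0.002]
force: [0.4, -0.3, -1.4]
grip_width: 55.4
gripper_force: 63.6
```

>>> carry_out(deltas=[-0.3,-0.5,0,0,0,-0.03,40,-0.8,-1.5,0,0,0,-0.1,40,-1.5,-2.7,0,0,0,-0.2,40,-2.2,-3.9,0,0,0,-0.2,40,-2.9,-5.2,0,0,0,-0.2,40,-3.6,-6.5,0,0,0,-0.2,40,-4.3,-7.7,0,0,0,-0.2,40,-4.9,-8.8,0,0,0,-0.2,40,-5.3,-9.4,0,0,0,-0.2,40,-5.41,-9.66,-0.3,0,0,-0.2,40,-5.41,-9.66,-0.8,0,0,-0.2,40,-5.41,-9.66,-1,0,0,-0.2,40])

```text
t: 19.83
ee_pos: [558.2, -285.1, 134.4]
ee_rot: [0.017, 1.0, 0.001, -0.002]
force: [-0.4, 1.1, -1.2]
grip_width: 55.6
gripper_force: 63.8
```

>>> carry_out(deltas=[0,0,0,0,0,0,40,0,0,0,0,0,0,40])

```text
t: 20.0
ee_pos: [559.6, -284.5, 136.3]
ee_rot: [0.016, 1.0, 0.001, -0.001]
force: [0.4, 0.4, -2.3]
grip_width: 55.4
gripper_force: 63.8
```

>>> carry_out(deltas=[0,-0.04,-0.4,0,0,0,40,0,-0.04,-0.9,0,0,0,40,0,-0.04,-1.4,0,0,0,40,0,-0.04,-1.65,0,0,0,40,0,-0.04,-1.75,0,0,0,40,0,-0.04,-1.75,0,0,0,40,0,-0.04,-1.75,0,0,0,40])

```text
t: 20.58
ee_pos: [560.3, -286.5, 93.8]
ee_rot: [0.016, 1.0, -0.0, 0.0]
force: [0.4, -0.1, -1.8]
grip_width: 55.4
gripper_force: 63.9
```

>>> carry_out(deltas=[0,0,-0.03,0,0,0,40,0,0,-0.06,0,0,0,40,0,0,-0.06,0,0,0,40,0,0,-0.06,0,0,0,40])

```text
t: 20.92
ee_pos: [560.1, -286.5, 92.2]
ee_rot: [0.016, 1.0, -0.0, 0.0]
force: [0.7, 0.1, -1.7]
grip_width: 55.8
gripper_force: 63.9
```

>>> carry_out(deltas=[0,0,-0.03,0,0,0,40,0,0,-0.06,0,0,0,40,0,0,-0.06,0,0,0,40,0,0,-0.06,0,0,0,40])

```text
t: 21.25
ee_pos: [559.9, -286.4, 90.4]
ee_rot: [0.016, 1.0, 0.0, -0.0]
force: [-0.2, 0.3, -0.3]
grip_width: 55.6
gripper_force: 63.9
```

>>> carry_out(deltas=[0,0,-0.02,0,0,0,40,0,0,-0.04,0,0,0,40,0,0,-0.04,0,0,0,40,0,0,-0.04,0,0,0,40])

```text
t: 21.58
ee_pos: [559.9, -286.4, 89.4]
ee_rot: [0.016, 1.0, -0.0, -0.0]
force: [0.2, 0.9, -1.6]
grip_width: 55.3
gripper_force: 64.1
```

>>> carry_out(deltas=[0,0,-0.02,0,0,0,40,0,0,-0.04,0,0,0,40,0,0,-0.04,0,0,0,40,0,0,-0.04,0,0,0,40])

```text
t: 21.92
ee_pos: [560.0, -286.5, 89.4]
ee_rot: [0.016, 1.0, -0.0, 0.0]
force: [-3.4, 0.5, 7.6]
grip_width: 55.5
gripper_force: 65.0
```

Contact. I'll release, rise, and back away toward the base so the cameras see clearly.

>>> carry_out(deltas=[0,0,0,0,0,0,100,0,0,0,0,0,0,100,0,0,0,0,0,0,100,0,0,0,0,0,0,100,0,0,0,0,0,0,100,0,0,1,0,0,0,100,0,0,2.2,0,0,0,100,0,0,3.2,0,0,0,100,0,0,4,0,0,0,100,0,0,5,0,0,0,100])

```text
t: 22.75
ee_pos: [559.6, -286.2, 214.0]
ee_rot: [0.016, 1.0, 0.0, -0.0]
force: [0.8, -0.2, -0.2]
grip_width: 84.9
gripper_force: 0.0
```

>>> carry_out(deltas=[-1.5,1.5,0,0,0,0,100,-3,3,0,0,0,0,100,-4,4.5,0,0,0,0,100,-5,6,0,0,0,0,100,-6,7.5,0,0,0,0,100,-7,9,0,0,0,0,100,-7.5,10,0,0,0,0,100,-8,11,0,0,0,0,100,-8,11,0,0,0,0,100,-8,11,0,0,0,0,100,-8,11,0,0,0,0,100,-8,11,0,0,0,0,100])

```text
t: 23.75
ee_pos: [361.0, -12.2, 213.7]
ee_rot: [0.016, 1.0, -0.0, 0.001]
force: [0.3, -0.1, 1.4]
grip_width: 85.4
gripper_force: 0.0
```

```bash
python3 - <<'E'
from meas import *
c=robot.read_camera('top'); cv2.imwrite('pics/t3.png',np.array(c['pixels'])[:,:,::-1]); allm(c)
px=np.array(c['pixels']); h=cv2.cvtColor(px,cv2.COLOR_RGB2HSV); H,S,V=cv2.split(h)
b=((H>105)&(H<125)&(S>140)&(V>90)).astype(np.uint8)*255; b[:70]=0
print('z140',rect(c,cv2.morphologyEx(b,cv2.MORPH_CLOSE,np.ones((3,3))),140)); print(robot.sense()['ee_pos'])
c=robot.read_camera('scene'); cv2.imwrite('pics/s3.png',np.array(c['pixels'])[:,:,::-1])
E
```

```text
lid
 (array([ 454.6, -284.7]), array([53.9, 54.5]), 88.9, (468, 257))
 (array([497.4, 279.1]), array([56.9, 55.4]), 2.3, (191, 239))
 (array([ 559.4, -287.8]), array([53.7, 53.3]), 88.3, (466, 206))
dark
 (array([491.7, 260.5]), array([85.4, 99.1]), 72.7, (212, 246))
 (array([806.3, 543.8]), array([416.5, 151.1]), 84.2, (93, 109))
yel
 (array([ 507.7, -281.4]), array([133.6, 227.8]), 88.4, (455, 236))
white100
green44
bottle100
 (array([284.8, -36.1]), array([289.2, 250.5]), 79.4, (343, 345))
 (array([711.4, 199. ]), array([61.5, 60. ]), 30.8, (234, 139))
z140 [(array([ 452.8, -272.2]), array([51.5, 52.1]), 88.9, (468, 257)), (array([493.8, 266.8]), array([54.4, 53. ]), 2.3, (191, 239)), (array([ 553. , -275.1]), array([51.3, 50.9]), 88.3, (466, 206))]
[360.88933356 -12.34500058 213.54781328]
```

View pics/t3.png

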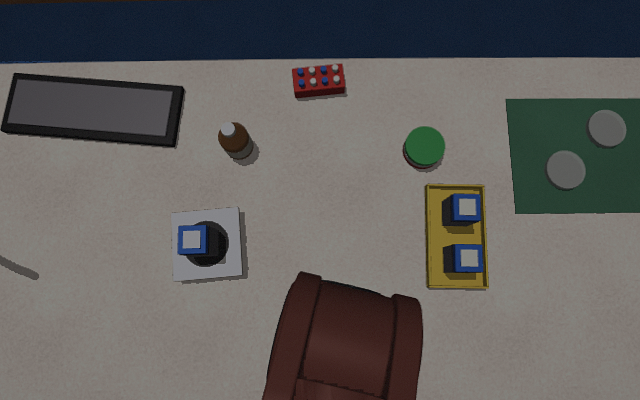

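View pics/s3.png

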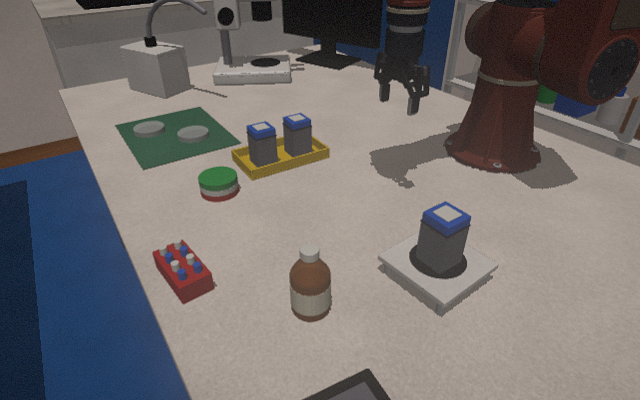

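The lens case stands at (493.8, 266.8) against a disc centre of (493.5, 266.5). Both empty cases are upright in the tray, with lids at (467,208) and (468,258), and the bottle, dishes and other things haven't moved.

```bash
python3 -c "
from rig import robot
print(robot.finish_job())"
```

```text
the job is handed in; nothing more can be done
None
```

The lens case (case_1, about 0.5 kg by the wrist force) stands centred on the black disc, both empty cases stand upright in the yellow tray, nothing else was moved, and the job was handed in at about 24 s of the 67 s allowed; no verdict came back.

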